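# Lay the tall carton down and pack it

## Task

Topple the tall carton over the edge of the chopping board beside it, so that it lies flat on its back on the board, roughly centred across it, with its open front facing up. Then stand the small tin upright in its larger compartment and the salt shaker upright in its smaller one, and swing the lid fully shut. Leave the jam jar, the spice jar and the tumbler where they are.

Things in the scene. Friction and masses are not known exactly. Their poses are not given: they have to be found in the camera images.
- board: Plain wooden chopping board, fixed, 280 mm along its own x, 240 mm along its own y, 18 mm thick. Origin at the centre of its underside, z up. Its +x is the way the carton is to fall; the carton's foot stands just off its -x edge (x = -140 mm).
- carton: Loose plain cardboard carton, 100 (x) x 160 (y) x 240 mm (z, upright), walls 5 mm, about 0.5 kg, standing with its back (+x) 2 to 12 mm off the board's -x edge. Origin at the centre of its underside (foot), z to its top end; front (-x) open. Laid on its back: +x down, z along the board's +x, foot overhanging the board's edge a little. A 5 mm divider at z = 138 mm makes two compartments 95 mm deep.
- push_edge (a point): Middle of the front edge of the carton's top panel (carton x = -50, y = 0, z = 237 mm); the panel is 5 mm thick. It can be pushed towards the board's +x with 1 to 3 N; the carton falls by itself once tipped about 35 degrees, when this edge has gone some 140 mm forward. Axes as the carton's.
- bay_large (a point): Centre of the inner back wall of the larger compartment, nearer the carton's foot: 130.5 mm along the carton's z x 150 mm along its y; axes as the carton's. The tin stands here once the carton lies down.
- bay_small (a point): Centre of the inner back wall of the smaller compartment, nearer the carton's top end: 94.5 mm along the carton's z x 150 mm along its y; axes as the carton's. The salt shaker stands here.
- lid_hinge (a point): Middle of the lid's hinge line, at the carton's front edge on its +y side (carton x = -50, y = 80, z = 120 mm); axes as the carton's, the hinge runs along the carton's z.
- lid (a joint): Angle of the carton's lid, a 4 mm cardboard panel 164 mm wide from the hinge and 240 mm long: 0 is shut flat on the front, 1.57 stands square to it, greatest 2.0. It starts wide open (1.7 to 1.95). The hinge is stiff (0.06 N m): the lid stays where it is left and has to be pushed all the way shut, from its outer side, with about 1 N.
- tin_mid (a point): Small food tin, upright, 57 mm diameter x 72 mm tall, 0.18 kg; the point is at its centre, half-way up; z is its own axis.
- shaker_mid (a point): Clear glass salt shaker with a grey domed top, upright, 44 mm diameter x 90 mm tall (the 16 mm below its top only 34 mm wide), 0.1 kg; the point is at its centre, half-way up; z is its own axis.
- jam_jar_mid (a point): Jam jar with a white lid, 65 mm diameter x 94 mm tall, a bystander to leave alone; the point is half-way up.
- pepper_mid (a point): Dark-capped spice jar, 41 mm diameter x 105 mm tall, a bystander to leave alone; the point is half-way up.
- glass_mid (a point): Small clear tumbler, 48 mm diameter x 61 mm tall, a bystander to leave alone; the point is half-way up.
Mind the look-alikes: they are no part of the job. What is shaped like the part that bears tin_mid but turquoise is not meant.

How it is judged:
On the way, in this order (a step that is already met when the one before it is completed fails the run):
1. the carton lies on its back on the board, open front up (angle between carton's own x axis and vertical above 3.04 rad and x of carton in the frame of board between -0.23 and -0.09 m and y of carton in the frame of board between -0.06 and 0.06 m), for 0.2 s.
2. tin upright in the larger compartment and salt shaker upright in the smaller one (z of tin_mid in the frame of carton between 0.005 and 0.1355 m and y of tin_mid in the frame of carton between -0.075 and 0.075 m and x of tin_mid in the frame of carton between 0.001 and 0.017 m and z of shaker_mid in the frame of carton between 0.1405 and 0.235 m and y of shaker_mid in the frame of carton between -0.075 and 0.075 m and x of shaker_mid in the frame of carton between -0.008 and 0.008 m and angle between each of tin_mid, shaker_mid's own z axis and vertical below 0.15 rad), for 0.2 s.
At the end, for the whole second after the job is handed in: Carton flat on its back (within 6 degrees) on the board, foot 90 to 230 mm behind the board's centre, centred within 60 mm; tin upright (9 degrees) on the back wall of the larger compartment, shaker likewise in the smaller; lid shut within 0.06 rad; all at rest (all of step 1 and all of step 2 and value of joint lid below 0.06 rad and linear speed of carton below 0.02 m/s and velocity of joint lid between -0.05 and 0.05 rad/s); the robot touches nothing.
It fails at once if the jam jar is knocked or moved more than 30 mm (distance of jam_jar_mid from where it was at the start of the episode above 0.03 m).
It fails at once if the spice jar is knocked or moved more than 30 mm (distance of pepper_mid from where it was at the start of the episode above 0.03 m).
It fails at once if the tumbler is knocked or moved more than 30 mm (distance of glass_mid from where it was at the start of the episode above 0.03 m).
It also fails if it takes over 72 s, if anything falls off the work surface, if the arm or the gripper's body presses on something with over 40 N, if the wrist force passes 120 N, or if a joint passes its speed limit or range.

## Robot

A 7-joint arm with a two-finger parallel gripper is mounted at the origin on a cart in front of the work surface, level with it; the furniture and walls round the work are solid. World frame = base frame: x ahead of the robot, y to its left, z up, the work surface at z = 0. Lengths are in m, angles in rad, forces in N, time in s.
With the tool pointing down it reaches from about 0.4 to 0.85 m from the base axis. Payload 10.4 kg.
Tool frame: the origin (TCP) lies midway between the tips of the shut fingers; the grasp point (between the pads) lies 19 mm behind it; z points along the fingers, y is the line along which they close (so a half turn about z gives the same grasp; the last joint's range is limited). The gripper opens to 87 mm and grips with 3 to 60 N. Pads are 19 mm wide; open, the fingers measure 117 mm over their backs; the gripper's body (75 mm by 190 mm) begins 51 mm behind the grasp point.
Start: joints at [-1.246, 0.332, -0.065, 1.46, 0.022, 1.35, -0.088], TCP at [0.213, 0.588, 0.223] pointing down, gripper open.
Joint ranges: [-2.6, 2.6], [-0.5, 2.12], [-1.47, 1.34], [0.16, 2.42], [-1.27, 4.41], [0.06, 2.06], [-2.6, 2.6]. Speed limits (rad/s): [2.22, 2.22, 2.79, 2.79, 3.14, 3.14, 3.14].

## Interface

Orientations are given as a unit quaternion [x, y, z, w].
In Python, from bench import r gives the robot as it stands.
- The arm moves only by the tool arm_command, never from a script. Its argument "moves" is one flat list of numbers, 4 for each row, row after row: the shift along the tool's x, y, z in cm, then the turn about the tool's z in degrees. A call has 1 to 12 rows; each row shifts and turns the commanded pose from where the row before left it, along the tool's axes as they then stand; what a row does not reach is not made up. A row lasts 1/12 s, in which the tool goes at most 41.7 mm and 7.16 degrees, less where a joint would pass 70% of its speed; a pose out of reach is approached as far as the arm can. A call with a gripper value outside its range is refused whole. "fingers" is the opening in per cent of the stroke, from 0 (shut) to 100 (fully open), set as the call begins (left out, the last holds). The fingers move at their own pace and stop on an object; "squeeze" is the grip in N (left out, the last holds). Time passes only in rows, so rows that do not move let the fingers close. It gives the time, the measured TCP pose, the force, the opening and the grip force at its end, in the units of the state.
- r.read_state(): the state, without advancing time (a new reading comes with each control period).
- r.camera(name): name is "scene" or "side" or "wrist"; returns the picture (384x512x3 uint8, red, green, blue); there is no depth.
- r.camera_info(name): a dict with "fx", "fy", "cx", "cy" (pixels), "origin" and "attitude" of the camera in the world. Camera axes: x right, y up, looking along -z (the intrinsics and any distortion apply to the point x, -y, -z); pixel columns grow to the right and rows downward; lengths in m; the calibration is good to about 2 mm. A picture is of the moment at which its call begins: read the wrist's pose just before it. camera_info takes no time and is no camera call; for the wrist camera it gives the pose at the moment of the call.
- r.close_job(): hands the job in; it is judged then, once.
The state is a dict: "time": time; "joint_positions": joint angles; "joint_vel": joint speeds; "joint_torque": joint torques, N m; "ee_pos": TCP position; "eef_rot": TCP orientation; "ft_force": force on the tool from outside, world axes, zero at the start; "torque": the same for the moment, N m; "width": finger opening in m; "grip_force": force on a finger pad.
Only numpy, scipy, OpenCV 4.12 (cv2) and the standard library are available. Lean on these libraries where they do the work, as an engineer would, in place of code of your own. Each camera call takes 0.05 s, during which the arm holds its last target. There are 200 camera calls.

## Working session

There is one attempt and no reset: what is moved stays moved. The work goes in short steps, Python scripts to look and compute and a tool call to move; the robot and the scene stay as the last step left them, time stands still between calls to the robot, and variables do not carry over. Pictures are saved under pics/ and viewed, at most 10 in all, crops included, and the job is handed in when it is done.

Besides the shell and the picture viewer there is one more tool, called by a JSON object that holds its "name" and its "arguments", one argument or row to a line. arm_command: Moves the arm, as the interface text tells. Its arguments: {"type":"object","properties":{"moves":{"type":"array"},"fingers":{"type":"number"},"squeeze":{"type":"number"}},"required":["moves"]}

```bash
mkdir -p pics; python3 - <<'E'
from bench import r
import cv2
print(r.read_state())
for n in ("scene","side","wrist"):
    i=r.camera_info(n); print(n,i)
    cv2.imwrite(f"pics/{n}0.png",r.camera(n)[:,:,::-1])
E
```

```text
{'time': 0.0, 'joint_positions': array([-1.24560452,  0.33288581, -0.06467176,  1.46095021,  0.021594  ,
        1.34989303, -0.08852257]), 'joint_vel': array([-0.00021065, -0.00035919, -0.00018381,  0.00081019,  0.00019734,
       -0.00212151,  0.00062456]), 'joint_torque': array([ 6.01830607e-05, -6.23248243e+01,  2.48674129e-02, -3.89883149e+01,
       -6.12710346e-02,  3.98392626e-02,  1.49289131e-04]), 'ee_pos': array([0.21290098, 0.58720574, 0.22174092]), 'eef_rot': array([ 1.73035236e-01,  9.84915371e-01, -7.15032930e-04, -9.00067979e-05]), 'ft_force': array([-0.03768494,  0.51746461, -0.39660499]), 'torque': array([-0.04910078, -0.01656012, -0.01009657]), 'grip_force': 0.0, 'width': 0.0872137648701077}
scene {'fx': 421.82508859812685, 'fy': 421.82508859812685, 'cx': 255.45930478614187, 'cy': 188.07057315850025, 'origin': array([-0.09924154, -0.72006513,  1.07009883]), 'attitude': array([ 0.34773219, -0.12980268, -0.34477115,  0.86218701])}
side {'fx': 435.6650564608389, 'fy': 435.6650564608389, 'cx': 256.8384681037822, 'cy': 190.3945980038254, 'origin': array([ 0.06137501, -1.40126296,  0.86460425]), 'attitude': array([ 0.51976671, -0.08612611, -0.13324259,  0.83944701])}
wrist {'fx': 324.415140248721, 'fy': 324.415140248721, 'cx': 260.3294956856517, 'cy': 191.1504742327153, 'origin': array([0.14066552, 0.61223572, 0.38372592]), 'attitude': array([-0.11521053, -0.07957118,  0.56837156,  0.81077046])}
```

View pics/scene0.png

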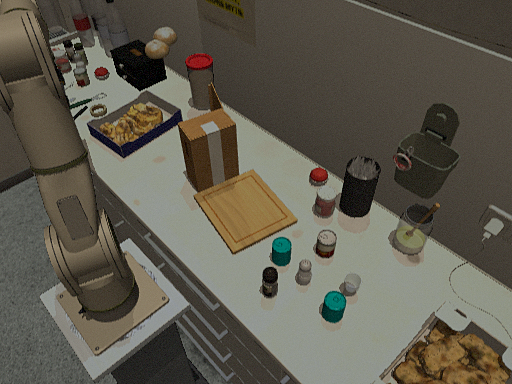

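View pics/side0.png

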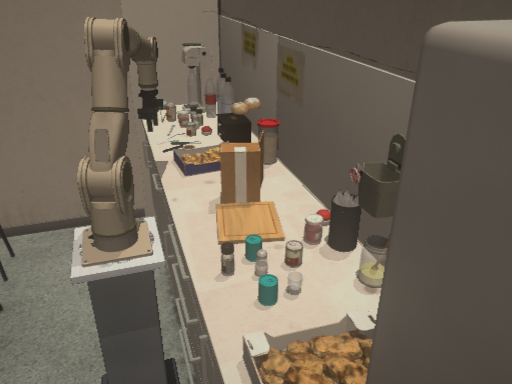

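```bash
python3 - <<'E'
import cv2
a=cv2.imread("pics/scene0.png")[80:330,170:400]; b=cv2.imread("pics/side0.png")[130:310,190:340]
a=cv2.resize(a,(480,522),interpolation=2)
cv2.imwrite("pics/a.png",cv2.resize(a,(540,587)))
b=cv2.resize(b,None,fx=3.3,fy=3.3,interpolation=2);cv2.imwrite("pics/b.png",b)
E
```

```text
(no output)
```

View pics/a.png

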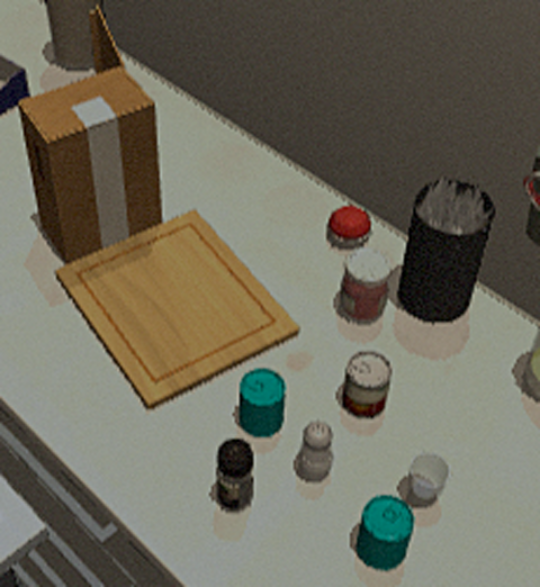

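View pics/wrist0.png

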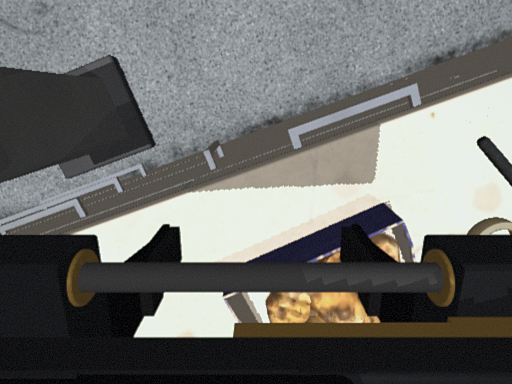

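```bash
cat > h.py <<'E'
import numpy as np, cv2
from scipy.spatial.transform import Rotation as R
from bench import r
def ray(info,uv):
    uv=np.atleast_2d(uv).astype(float)
    d=np.c_[(uv[:,0]-info["cx"])/info["fx"],-(uv[:,1]-info["cy"])/info["fy"],-np.ones(len(uv))]
    return R.from_quat(info["attitude"]).apply(d)
def plane(info,uv,z):
    d=ray(info,uv); o=info["origin"]; return o+d*((z-o[2])/d[:,2])[:,None]
def proj(info,p):
    c=R.from_quat(info["attitude"]).inv().apply(np.atleast_2d(p)-info["origin"])
    return np.c_[info["cx"]+info["fx"]*c[:,0]/-c[:,2],info["cy"]-info["fy"]*c[:,1]/-c[:,2]]
E
python3 - <<'E'
from h import *
np.set_printoptions(precision=4,suppress=True)
i=r.camera_info("scene"); s=540/230
c=lambda L:np.array(L)/s+[170,80]
print("board",plane(i,c([(57,270),(195,210),(298,326),(150,402)]),.018))
T=plane(i,c([(20,103),(124,69),(155,103),(48,140)]),.24);print("carton top",T,T.mean(0))
for n,p,z in (("tin top",(368,371),.072),("tin base",(364,412),0),("shaker top",(318,426),.085),("shaker base",(314,478),0),("jam top",(367,265),.094),("pepper top",(235,445),.1),("glass top",(428,467),.061),("turq1",(263,380),.072),("turq2",(387,509),.072)):
    print(n,plane(i,c([p]),z))
print("flap top",plane(i,c([(97,8),(124,69)]),.24))
print(R.from_quat(r.read_state()["eef_rot"]).as_matrix())
E
```

```text
board [[ 0.4023  0.1419  0.018 ]
 [ 0.6311  0.0941  0.018 ]
 [ 0.5762 -0.1714  0.018 ]
 [ 0.3472 -0.1255  0.018 ]]
carton top [[0.4492 0.2413 0.24  ]
 [0.6005 0.2015 0.24  ]
 [0.5805 0.1128 0.24  ]
 [0.4292 0.1521 0.24  ]] [0.5148 0.1769 0.24  ]
tin top [[ 0.5512 -0.3094  0.072 ]]
tin base [[ 0.5439 -0.3187  0.    ]]
shaker top [[ 0.4388 -0.3261  0.085 ]]
shaker base [[ 0.4257 -0.3394  0.    ]]
jam top [[ 0.6714 -0.2032  0.094 ]]
pepper top [[ 0.3433 -0.2839  0.1   ]]
glass top [[ 0.502  -0.4428  0.061 ]]
turq1 [[ 0.4471 -0.2284  0.072 ]]
turq2 [[ 0.4199 -0.4476  0.072 ]]
flap top [[0.6717 0.3494 0.24  ]
 [0.6005 0.2015 0.24  ]]
[[-0.9401  0.3408 -0.0003]
 [ 0.3408  0.9401 -0.001 ]
 [-0.0001 -0.001  -1.    ]]
```

View pics/b.png

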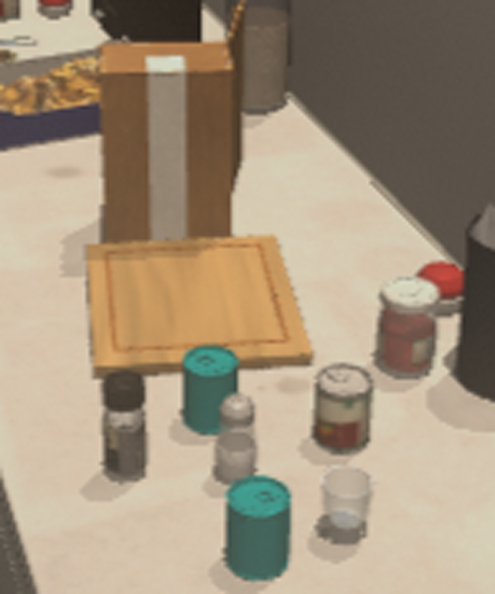

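{"name": "arm_command", "arguments": {
  "moves": [-3.7,-1.7,0,0,-3.7,-1.7,0,0,-3.7,-1.7,0,0,-3.7,-1.7,0,0,-3.7,-1.7,0,0,-3.7,-1.7,0,0,-3.7,-1.7,0,0,-3.7,-1.7,0,0,-3.7,-1.7,0,0,-3.7,-1.7,0,0,-3.7,-1.7,0.4,0,-0.7,-0.2,0.3,-5.4],
  "fingers": 0
}}

```text
time: 1.15
ee_pos: [0.5426, 0.2612, 0.2153]
eef_rot: [0.132, 0.991, -0.001, 0.001]
ft_force: [1.2, -1.0, 0.7]
width: 0.015
grip_force: 0.0
```

{"name": "arm_command", "arguments": {
  "moves": [0,-1,0,0,0,-1,0,0,0,-1,0,0,0,-1,0,0,0,-1,0,0,0,-1,0,0,0,-1,0,0,0,-1,0,0,0,-1,0,0]
}}

```text
time: 1.9
ee_pos: [0.5148, 0.1807, 0.2156]
eef_rot: [0.126, 0.992, 0.0, -0.0]
ft_force: [-0.2, 0.4, 0.8]
width: 0.0006
grip_force: 0.3
```

```bash
python3 - <<'E'
from h import *
a=r.camera("scene")[60:260,140:340,::-1]; b=r.camera("side")[100:300,160:360,::-1]
cv2.imwrite("pics/c.png",cv2.resize(np.hstack([a,b]),None,fx=2,fy=2,interpolation=2))
print(r.read_state()["ft_force"])
E
```

```text
[ 0.67758269 -0.11473522  0.1618314 ]
```

View pics/c.png

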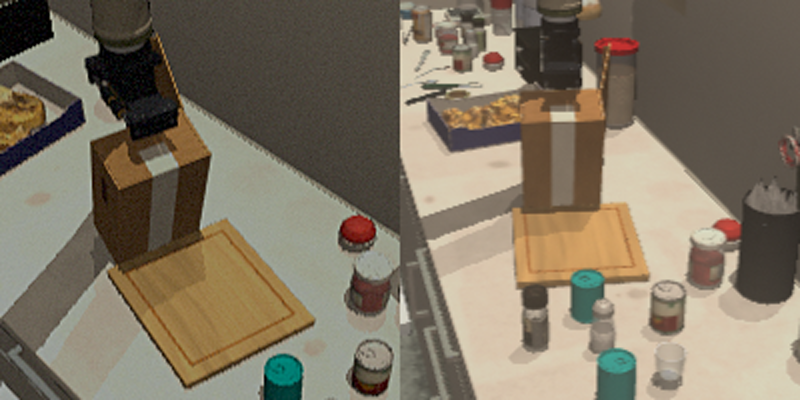

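{"name": "arm_command", "arguments": {
  "moves": [0,-1,0,0,0,-1,0,0,0,-1,0,0,0,-1,0,0,0,-1,0,0,0,-1,0,0,0,-1,0,0,0,-1,0,0,0,-1,0,0,0,-1,0,0,0,-0.5,0,0,0,0,0,0]
}}

```text
time: 3.0
ee_pos: [0.4888, 0.0787, 0.2157]
eef_rot: [0.127, 0.992, 0.0, 0.0]
ft_force: [0.3, 0.3, -0.3]
width: 0.0005
grip_force: 0.0
```

```bash
python3 - <<'E'
from h import *
a=r.camera("scene")[60:260,140:340,::-1]; b=r.camera("side")[100:300,160:360,::-1]
cv2.imwrite("pics/d.png",cv2.resize(np.hstack([a,b]),None,fx=2,fy=2,interpolation=2))
print(r.read_state()["ft_force"])
E
```

```text
[-0.3430368   0.72939623  0.30589329]
```

View pics/d.png

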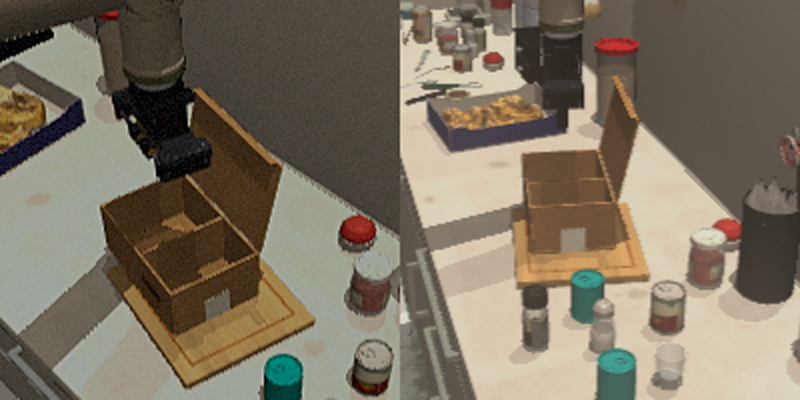

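```bash
cat >> h.py <<'E'
def tool(): 
    s=r.read_state(); return s["ee_pos"],R.from_quat(s["eef_rot"])
E
python3 - <<'E'
from h import *
np.set_printoptions(precision=4,suppress=True)
i=r.camera_info("scene")
C=plane(i,np.array([(103,203),(182,178),(259,262),(170,293)])/2+[140,60],.118);print(C,C.mean(0))
p,q=tool(); w=r.camera_info("wrist")
off=q.inv().apply(w["origin"]-p); A=q.inv()*R.from_quat(w["attitude"])
print(off,"look",A.apply([0,0,-1]),"up",A.apply([0,1,0]))
for T in ([.5,-.3,.25],[.54,-.28,.22],[.56,-.3,.22]):
    T=np.array(T); I=dict(w); I["origin"]=T+q.apply(off); I["attitude"]=(q*A).as_quat()
    print(T,proj(I,[[.553,-.308,.072],[.44,-.326,.09]]).ravel())
np.save("off.npy",np.r_[off,A.as_quat()])
print(r.read_state()["joint_positions"])
E
```

```text
[[ 0.4407  0.1873  0.118 ]
 [ 0.5763  0.143   0.118 ]
 [ 0.5327 -0.089   0.118 ]
 [ 0.3923 -0.0417  0.118 ]] [0.4855 0.0499 0.118 ]
[ 0.0765 -0.0013 -0.1619] look [-0.2772 -0.0009  0.9608] up [0.9608 0.0002 0.2772]
[ 0.5  -0.3   0.25] [266.655  218.4743 220.5729 124.2357]
[ 0.54 -0.28  0.22] [237.9794 197.6299 180.7935  86.9844]
[ 0.56 -0.3   0.22] [252.1431 173.8412 195.9512  56.3724]
[-0.5387  0.0409  0.2934  1.8198 -0.0127  1.2825  1.0754]
```

{"name": "arm_command", "arguments": {
  "moves": [0,-4,-0.5,0,0,-4,-0.5,0,0,-4,-0.5,0,0,-4,-0.5,0,0,-4,-0.4,0,-2.7,-2.9,0,0,-2.7,-2.9,0,0,-2.7,-2.9,0,0,-2.7,-2.9,0,0,-2.5,-3.0,0,0,0,0,0,0],
  "fingers": 85
}}

```text
time: 4.02
ee_pos: [0.5316, -0.2937, 0.2371]
eef_rot: [0.128, 0.992, -0.002, -0.002]
ft_force: [-1.0, 0.6, 0.7]
width: 0.0659
grip_force: 0.0
```

```bash
python3 - <<'E'
from h import *
np.set_printoptions(precision=4,suppress=True)
w=r.camera_info("wrist"); a=r.camera("wrist")[:,:,::-1].copy()
print(tool()[0]); q=proj(w,[[.553,-.308,.072],[.44,-.326,.09]]);print(q)
cv2.imwrite("pics/e.png",a)
E
```

```text
[ 0.5311 -0.2911  0.2376]
[[254.6821 197.5273]
 [203.1353  93.6695]]
```

View pics/e.png

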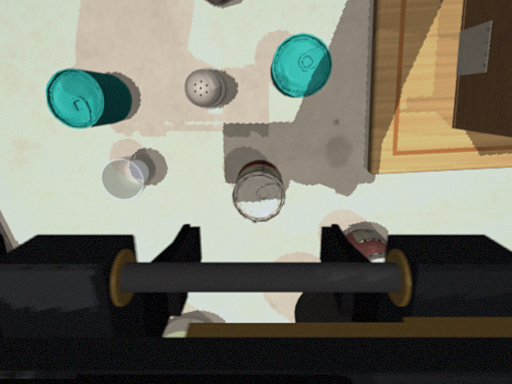

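```bash
python3 - <<'E'
from h import *
np.set_printoptions(precision=4,suppress=True)
w=r.camera_info("wrist");p,q=tool()
for n,uv,z in (("tin",(259.5,197.5),.072),("shaker",(205,87),.082),("turq1",(301,65),.072),("boardcorner",(370,173),.018)):
    P=plane(w,[uv],z)[0]; print(n,P,"tool delta cm",q.inv().apply(P-p)*100)
print(p)
E
```

```text
tin [ 0.5538 -0.3002  0.072 ] tool delta cm [-2.4851 -0.2458 16.5503]
shaker [ 0.4337 -0.321   0.082 ] tool delta cm [ 8.6066 -5.3171 15.6019]
turq1 [ 0.4372 -0.2288  0.072 ] tool delta cm [10.6117  3.6919 16.5785]
boardcorner [ 0.5736 -0.1683  0.018 ] tool delta cm [-1.0653 13.0267 21.9111]
[ 0.5311 -0.2911  0.2376]
```

{"name": "arm_command", "arguments": {
  "moves": [-2.4,-0.4,2.3,0,0,0,4,0,0,0,4,0,0,0,4,0,0,0,3,0,0,0,2,0,0,0,0,0,0,0,0,0]
}}

```text
time: 4.73
ee_pos: [0.5532, -0.2967, 0.0464]
eef_rot: [0.126, 0.992, 0.0, -0.001]
ft_force: [0.1, -0.5, 0.6]
width: 0.0738
grip_force: 0.0
```

{"name": "arm_command", "arguments": {
  "moves": [0,0,0,0,0,0,0,0,0,0,0,0,0,0,0,0,0,0,0,0,0,0,0,0],
  "fingers": 40,
  "squeeze": 15
}}

```text
time: 5.23
ee_pos: [0.5539, -0.2987, 0.0481]
eef_rot: [0.127, 0.992, -0.0, 0.001]
ft_force: [-1.8, -1.1, 8.4]
width: 0.057
grip_force: 15.0
```

{"name": "arm_command", "arguments": {
  "moves": [0,0,-4,0,0,0,-4,0,0,0,-4,0,0,0,-4,0,4,1,0,0,4,1,0,0,4,1,0,0,4,1,0,0,1.2,3,0,0,0,4,0,0,0,4,0,0,0,4,0,0]
}}

```text
time: 6.23
ee_pos: [0.434, -0.0693, 0.2073]
eef_rot: [0.127, 0.992, 0.001, 0.001]
ft_force: [1.1, -1.3, -1.1]
width: 0.0569
grip_force: 15.0
```

{"name": "arm_command", "arguments": {
  "moves": [0,4,0,0,0,4,0,0,0,4,0,0,0,4,0,0,0,2,0,-3,0,0,0,0,0,0,0,0]
}}

```text
time: 6.82
ee_pos: [0.4792, 0.1038, 0.2064]
eef_rot: [0.099, 0.995, -0.0, -0.0]
ft_force: [-0.8, -1.7, -2.2]
width: 0.0571
grip_force: 15.0
```

```bash
python3 - <<'E'
from h import *
np.set_printoptions(precision=4,suppress=True)
w=r.camera_info("wrist"); a=r.camera("wrist")[:,:,::-1]; b=r.camera("scene")[60:260,140:340,::-1]
s=r.read_state();print(s["ee_pos"],s["ft_force"],s["width"])
z=R.from_quat([0,0,0,1]); u=np.array([-.196,-.98,0]);v=np.array([.98,-.196,0]);F=np.array([.5095,.1675,.118])
c=[F+u*x+v*y for x,y in((0,-.08),(0,.08),(.24,.08),(.24,-.08),(.138,-.08),(.138,.08))]
print(proj(w,c))
o=np.zeros((400,800,3),np.uint8);o[:,:400]=cv2.resize(a,(400,300+0))[:,:].repeat(1,0) if 0 else cv2.copyMakeBorder(cv2.resize(a,(400,300)),0,100,0,0,0)
o[:,400:]=cv2.resize(b,(400,400));cv2.imwrite("pics/f.png",o)
E
```

```text
[0.4793 0.1018 0.2066] [-0.4681 -0.7519 -1.604 ] 0.05661478745458063
[[353.1124 116.6568]
 [339.196  300.911 ]
 [ 69.7169 301.0878]
 [ 34.8789 117.2001]
 [169.9868 116.9694]
 [184.1442 301.0127]]
```

View pics/f.png

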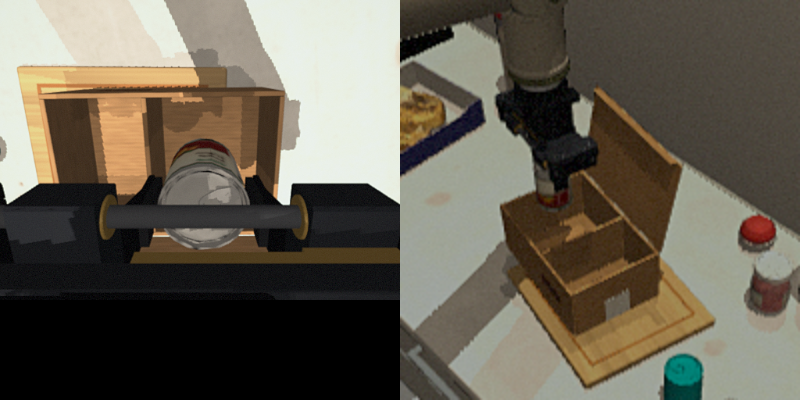

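{"name": "arm_command", "arguments": {
  "moves": [0,1.2,1,0,0,0,3,0,0,0,3,0,0,0,2.5,0,0,0,1.5,0,0,0,1.3,0,0,0,1,0,0,0,0,0,0,0,0,0]
}}

```text
time: 7.67
ee_pos: [0.4818, 0.1146, 0.0736]
eef_rot: [0.101, 0.995, -0.0, -0.0]
ft_force: [0.3, -0.1, -1.5]
width: 0.057
grip_force: 15.0
```

{"name": "arm_command", "arguments": {
  "moves": [0,0,0.1,0,0,0,0.1,0,0,0,0,0,0,0,0,0]
}}

```text
time: 8.0
ee_pos: [0.482, 0.1151, 0.0719]
eef_rot: [0.1, 0.995, 0.0, 0.0]
ft_force: [-0.2, 0.2, -1.6]
width: 0.0569
grip_force: 15.0
```

{"name": "arm_command", "arguments": {
  "moves": [0,0,0,0,0,0,0,0,0,0,0,0,0,0,0,0,0,0,0,0,0,0,-2,0,0,0,-4,0,0,0,-4,0,0,0,-4,0,0,0,0,0],
  "fingers": 80
}}

```text
time: 8.83
ee_pos: [0.485, 0.1158, 0.2194]
eef_rot: [0.101, 0.995, 0.003, 0.005]
ft_force: [0.6, 0.1, 0.3]
width: 0.0696
grip_force: 0.0
```

{"name": "arm_command", "arguments": {
  "moves": [0,-4,0,0,0,-4,0,0,0,-4,0,0,0,-4,0,0,0,-4,0,0,0,-4,0,0,0,-4,0,0,0,-4,0,0,-1,-4,0,0,-1,-4,0,0,-2.1,-3.2,0,0,0,0,0,0],
  "fingers": 72
}}

```text
time: 9.83
ee_pos: [0.4354, -0.3225, 0.2101]
eef_rot: [0.103, 0.995, -0.002, -0.001]
ft_force: [0.1, 1.0, -0.9]
width: 0.0631
grip_force: 0.0
```

```bash
python3 - <<'E'
from h import *
np.set_printoptions(precision=4,suppress=True)
w=r.camera_info("wrist");p,q=tool();a=r.camera("wrist")[:,:,::-1]
cv2.imwrite("pics/g.png",a); print(p, q.inv().apply([.435-p[0],-.323-p[1],0])*100, proj(w,[[.435,-.323,.082],[.435,-.323,0]]))
g=cv2.cvtColor(a,cv2.COLOR_BGR2HSV); m=((g[:,:,1]<50)&(g[:,:,2]<170)&(g[:,:,2]>60)).astype(np.uint8)*255
n,l,st,ce=cv2.connectedComponentsWithStats(m[:228])
for k in range(1,n):
    if st[k,4]>300: print(st[k],ce[k])
E
```

```text
[ 0.4354 -0.3225  0.2101] [ 0.0258 -0.0521  0.0003] [[262.0758 183.8785]
 [262.1225 166.0946]]
[  217     0   262   209 20734] [345.1473 100.6625]
[250  28  55  62 429] [279.9627  68.1632]
[140 143  44  58 441] [171.8277 164.644 ]
```

View pics/g.png

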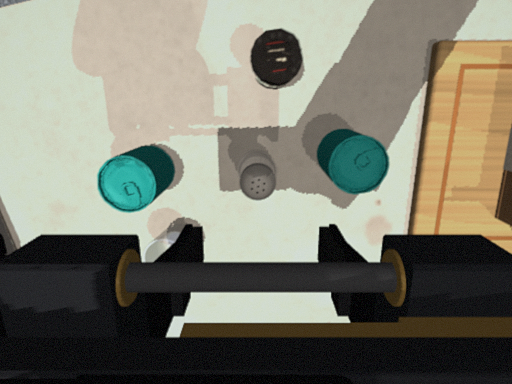

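{"name": "arm_command", "arguments": {
  "moves": [0,-0.3,2,0,0,0,4,0,0,0,4,0,0,0,3.5,0,0,0,2.2,0,0,0,1.5,0,0,0,0,0,0,0,0,0]
}}

```text
time: 10.55
ee_pos: [0.4349, -0.3187, 0.0396]
eef_rot: [0.1, 0.995, 0.0, -0.0]
ft_force: [0.4, 0.0, 0.2]
width: 0.0626
grip_force: 0.0
```

{"name": "arm_command", "arguments": {
  "moves": [0,0,0,0,0,0,0,0,0,0,0,0,0,0,0,0,0,0,0,0,0,0,0,0],
  "fingers": 30,
  "squeeze": 12
}}

```text
time: 11.05
ee_pos: [0.4354, -0.3199, 0.0401]
eef_rot: [0.1, 0.995, -0.0, 0.001]
ft_force: [0.2, -0.5, 4.9]
width: 0.0376
grip_force: 12.2
```

```bash
python3 - <<'E'
from h import *
np.set_printoptions(precision=4,suppress=True,linewidth=250)
w=r.camera_info("wrist");p,q=tool();a=r.camera("wrist")
print(p,r.read_state()["width"],r.read_state()["torque"])
P=lambda x,y,z:np.array([*(p+q.apply([x,y,0]))[:2],z])
print(proj(w,[P(0,0,.09),P(0,0,.074),P(0,.017,.08),P(0,-.017,.08),P(.017,0,.08),P(-.017,0,.08)]))
g=cv2.cvtColor(a,cv2.COLOR_RGB2GRAY); g=cv2.resize(g[130:300,170:350],(30,28),interpolation=cv2.INTER_AREA)
print(g)
E
```

```text
[ 0.4354 -0.3199  0.0401] 0.03738396486869336 [-0.2492  0.1079 -0.0138]
[[263.6792 298.3507]
 [263.36   276.9131]
 [303.3064 284.4019]
 [223.6475 284.3872]
 [263.5639 248.0841]
 [263.385  318.3058]]
[[221 222 222 223 226 227 228 227 227 227 228 227 227 225 221 222 223 222 223 224 226 154 122 122 122 123 125 125 124 124]
 [224 223 223 222 222 225 227 228 227 227 228 227 230 227 226 225 223 222 223 226 183 137 138 123 123 123 124 125 124 124]
 [224 223 223 223 226 228 228 228 229 229 228 229 236 229 227 224 223 221 223 207 131 136 142 123 124 124 124 124 124 123]
 [224 223 223 225 226 228 228 227 230 230 229 229 230 219 225 210 223 219 188 130 124 146 134 123 124 124 125 124 124 123]
 [147 164 189 222 223 204 156 165 148 168 161 145 156 139 133 125 140 126 123 124 124 141 141 124 123 123 123 123 123 123]
 [122 122 122 183 175 152 125 126 127 128 126 128 151 128 128 127 126 124 124 123 122 143 139 125 124 123 122 121 122 122]
 [125 124 124 124 123 124 125 126 126 127 127 128 136 129 129 126 126 125 124 123 122 147 136 125 124 123 122 121 122 121]
 [126 123 124 125 124 124 125 125 126 12
[... 1843 characters left out ...]
 43  43  43  43  43  43  43  43  43  43  43  43  43  44  43  43  45  45  45  44  51]
 [ 56  51  51  51  51  51  51  50  50  51  51  50  51  51  51  51  51  50  51  51  51  50  51  50  51  56  58  58  57  53]
 [ 56  54  54  53  54  54  54  54  54  53  54  55  54  54  54  54  54  54  54  55  54  54  54  54  54  57  58  56  54  53]
 [ 56  53  53  54  53  53  53  54  53  54  52  53  54  54  53  53  53  53  53  54  53  53  53  53  54  53  53  53  53  53]
 [ 55  49  40  38  39  41  42  40  98  77  61  63  64  64  64  65  64  62  62  67  62  86  53  42  42  38  38  39  46  52]
 [ 60  45  12   8   8  18  23  18 223 205  93 103 106 106 108  78 107 107 111 117 101 225  62  24  24   8   7  10  35  54]]
```

{"name": "arm_command", "arguments": {
  "moves": [0,0,0,0,0,0,0,0,0,0,0,0,0.5,0,0.4,0,0,0,0,0],
  "fingers": 65
}}

```text
time: 11.52
ee_pos: [0.4287, -0.318, 0.0345]
eef_rot: [0.101, 0.995, 0.0, -0.001]
ft_force: [-0.9, -0.1, 0.3]
width: 0.0554
grip_force: 0.0
```

{"name": "arm_command", "arguments": {
  "moves": [0,0,0,0,0,0,0,0,0,0,0,0,0,0,0,0,0,0,0,0,0,0,0,0],
  "fingers": 30,
  "squeeze": 12
}}

```text
time: 12.02
ee_pos: [0.4302, -0.3185, 0.0355]
eef_rot: [0.1, 0.995, 0.0, 0.0]
ft_force: [0.5, -0.5, -0.9]
width: 0.0391
grip_force: 11.8
```

{"name": "arm_command", "arguments": {
  "moves": [0,0,-4,0,0,0,-4,0,0,0,-4,0,0,0,-4,0,1,4,-0.5,0,1,4,0,0,1,4,0,0,0.9,4,0,0,0,4,0,0,0,4,0,0,0,4,0,0,0,3.5,0,0]
}}

```text
time: 13.02
ee_pos: [0.4548, 0.0007, 0.2007]
eef_rot: [0.1, 0.995, 0.001, 0.0]
ft_force: [0.1, -0.5, -0.7]
width: 0.0388
grip_force: 11.8
```

```bash
python3 - <<'E'
from h import *
np.set_printoptions(precision=4,suppress=True,linewidth=250)
w=r.camera_info("wrist");a=r.camera("wrist");s=r.read_state();p,q=tool()
print(p,s["ft_force"],s["width"])
np.save("pics/w.npy",a); cv2.imwrite("pics/h.png",a[:,:,::-1])
u=np.array([-.198,-.98,0]);v=np.array([.98,-.198,0]);F=np.array([.5117,.178,.118])
for y in (-.0775,-.06,-.05): print(y,proj(w,[F+u*z+v*y for z in(.0025,.138,.2375)]).ravel())
g=cv2.cvtColor(a,cv2.COLOR_RGB2GRAY)
print(cv2.resize(g[90:220,100:512],(52,26),interpolation=cv2.INTER_AREA))
E
```

```text
[0.4557 0.0075 0.2005] [ 0.1365  8.5828 -0.9673] 0.03871010468295223
-0.0775 [508.4328 125.0514 325.6577 125.2888 191.4528 125.4632]
-0.06 [503.5531 148.5893 324.3943 148.8211 192.8444 148.9913]
-0.05 [500.8505 161.6261 323.6945 161.8547 193.6152 162.0226]
[[220 222 219 ... 235 235 234]
 [224 223 220 ... 235 235 234]
 [226 224 223 ... 236 235 234]
 ...
 [237 237 237 ... 139 219 236]
 [238 237 238 ... 151 225 236]
 [237 237 238 ... 162 228 236]]
```

```bash
python3 - <<'E'
from h import *
a=np.load("pics/w.npy"); g=cv2.cvtColor(a,cv2.COLOR_RGB2GRAY)
print(r.read_state()["ee_pos"],r.read_state()["ft_force"])
for y in (110,126,140,149,162,175,190):
    print(y,*[f"{int(x)}" for x in g[y-1:y+2,140:512:4].mean(0)])
E
```

```text
[0.45565863 0.00751799 0.20046757] [ 0.1365366   8.58276154 -0.96726568]
110 198 198 193 185 179 182 180 179 182 181 180 183 181 179 178 173 173 173 172 172 168 172 171 171 174 173 170 171 175 177 176 173 94 94 94 93 96 92 95 91 94 95 93 95 93 96 97 96 96 96 96 95 94 95 93 95 95 93 143 180 178 177 180 188 201 224 218 216 222 215 215 212 211 221 223 222 223 233 236 236 234 235 235 235 235 236 235 236 235 234 235 233 232
126 175 176 171 162 165 181 183 181 182 184 186 186 178 166 151 135 137 140 136 135 141 142 144 165 144 145 146 146 80 81 82 81 84 85 86 111 85 87 86 86 84 85 86 86 84 88 86 108 109 110 111 110 112 110 111 111 110 108 111 110 111 111 109 107 109 154 176 175 175 178 180 181 181 180 179 176 176 172 171 170 169 170 171 172 171 171 170 170 166 164 163 165 172
140 189 189 187 171 168 180 188 183 181 180 178 180 172 168 145 117 76 50 48 70 82 87 88 89 87 87 85 87 83 83 83 83 84 85 84 85 82 90 84 84 84 74 66 47 48 53 69 95 104 102 102 94 86 83 83 85 83 84 87 94 100 101 104 168 168 172 172 174 167 162 152 153 155 154 129 93 59 56 57 56 58 59 62 58 60 59 57 57 58 58 85 126 180

[... 618 characters left out ...]
6 57 56 57 58 89 126 180 217
175 209 209 209 199 190 188 205 208 207 208 206 203 201 177 145 102 59 51 50 73 99 108 107 107 107 106 103 108 103 107 108 107 108 107 105 105 97 86 81 81 82 74 61 49 49 59 70 92 96 87 83 74 63 21 43 69 87 94 83 102 110 134 137 148 149 152 151 236 232 225 203 175 171 144 86 57 58 57 57 57 58 57 58 54 59 55 57 57 56 107 170 213 226
190 198 204 202 203 187 186 197 204 205 208 206 206 207 188 154 117 67 53 52 71 89 106 106 102 103 102 102 104 102 103 104 102 104 104 104 104 92 83 77 79 80 74 59 47 47 58 76 88 103 106 108 106 83 52 64 71 75 86 116 142 153 154 156 150 144 142 182 229 226 226 233 225 197 146 81 55 55 56 56 57 55 57 56 56 57 56 59 54 103 137 195 226 235
```

{"name": "arm_command", "arguments": {
  "moves": [0,0,0,0,0,0,0,0,0,0,0,0]
}}

```text
time: 13.32
ee_pos: [0.4547, -0.0031, 0.2004]
eef_rot: [0.101, 0.995, -0.0, -0.0]
ft_force: [-0.4, -0.1, -1.7]
width: 0.0389
grip_force: 11.8
```

{"name": "arm_command", "arguments": {
  "moves": [0,0,2.5,0,0,0,3,0,0,0,3,0,0,0,2.2,0,0,0,1.5,0,0,0,1,0,0,0,0.5,0,0,0,0.3,0,0,0,0,0,0,0,0,0]
}}

```text
time: 14.15
ee_pos: [0.4555, -0.0021, 0.0613]
eef_rot: [0.101, 0.995, 0.0, 0.001]
ft_force: [0.7, 0.2, -1.6]
width: 0.0391
grip_force: 11.8
```

{"name": "arm_command", "arguments": {
  "moves": [0,0,0.1,0,0,0,0.1,0,0,0,0,0,0,0,0,0]
}}

```text
time: 14.48
ee_pos: [0.455, -0.002, 0.0587]
eef_rot: [0.1, 0.995, 0.0, 0.0]
ft_force: [-0.3, -0.6, -0.4]
width: 0.0388
grip_force: 11.8
```

{"name": "arm_command", "arguments": {
  "moves": [0,0,0,0,0,0,0,0,0,0,0,0,0,0,0,0,0,0,0,0,0,0,-1,0,0,0,-3,0,0,0,-4,0,0,0,-4,0,0,0,-4,0,0,0,0,0],
  "fingers": 57
}}

```text
time: 15.4
ee_pos: [0.4581, -0.0021, 0.2267]
eef_rot: [0.101, 0.995, 0.002, 0.005]
ft_force: [0.5, -0.2, 0.1]
width: 0.0495
grip_force: 0.0
```

```bash
python3 - <<'E'
from h import *
np.set_printoptions(precision=4,suppress=True,linewidth=250)
s=r.read_state();print(s["ee_pos"],s["ft_force"],s["joint_positions"])
u=np.array([-.198,-.98,0]);v=np.array([.98,-.198,0]);F=np.array([.5117,.178,.023])
P=[F+u*.0676-v*.0168+[0,0,.072],F+u*.188-v*.02+[0,0,.085], F+v*.08+[0,0,.095],F+v*.08+u*.24+[0,0,.095]]
w=r.camera_info("wrist");print("wrist",proj(w,P)); g=cv2.cvtColor(r.camera("wrist"),cv2.COLOR_RGB2GRAY);np.save("pics/w2.npy",r.camera("wrist"))
i=r.camera_info("scene");a=r.camera("scene");np.save("pics/s2.npy",a);print("scene",proj(i,P))
b=r.camera("side");np.save("pics/d2.npy",b);print("side",proj(r.camera_info("side"),P))
q=proj(i,[P[1]])[0].astype(int); print(a[q[1]-12:q[1]+18:2,q[0]-16:q[0]+17:2].mean(2).astype(int))
E
```

```text
[ 0.4581 -0.0021  0.2267] [ 0.516  -0.1635  0.1117] [-0.5547 -0.0785  0.4428  1.9021  0.0331  1.2995  1.2472]
wrist [[389.0429 181.097 ]
 [260.3697 181.9166]
 [457.8727 285.1611]
 [206.065  286.4355]]
scene [[215.4448 171.316 ]
 [232.2999 191.2789]
 [230.3933 144.5359]
 [268.1777 186.7099]]
side [[236.8352 187.8132]
 [238.4397 198.7502]
 [258.7279 174.6402]
 [266.7675 201.4931]]
[[ 54  59  56  49  75  56  66  42  45  46  50  37  42  47  48  43  50]
 [ 88  88  79  67  40  47  41  43  41  42  47  41  44  42  45  49  41]
 [ 80  55  44  46  48  42  50  30  43  38  45  46  52  53  38  48  45]
 [ 36  39  38  46  38  45  40  29  34  37  45  38  52  49  45  45  43]
 [ 42  37  42  44  39  39  40  40  42  51  34  44  44  48  44  37  48]
 [ 40  40  36  38  41  47  36  33  78  87  78  55  47  47  43  47  37]
 [ 38  50  39  47  48  45  30  53  89  78  84  86  48  36  69  70  89]
 [ 38  41  47  48  40  46  37  59  73  85  81  78  44  86  94  97  79]
 [ 47  44  47  46  38  47  43  54  71  74  77  72  57  87  91  88  78]
 [ 37  74  37  45  50  43  42  66  62  61  61  63  95  90  75  59  41]
 [ 22  54  86  36  37  40  42  84  94  92  93  88  54  50  35  38  37]
 [ 39  34 105  55  39  47  43  88  98 100  47  37  41  38  42  35  39]
 [ 25  44  37  91  46  44  40  77  49  45  37  38  45  41  40  31  40]
 [ 15  34  42  41 105  55 103  46  41  41  36  40  47  44  33  44  38]
 [ 44  20  36  35  36  69  44  45  47  40  51  44  36  48  40  42  47]]
```

```bash
python3 - <<'E'
from h import *
np.set_printoptions(precision=4,suppress=True,linewidth=250)
u=np.array([-.198,-.98,0]);v=np.array([.98,-.198,0]);F=np.array([.5117,.178,.018])
i=r.camera_info("scene")
for uv,zc in (((280,143.5),.24),((236,106),0)):
    d=ray(i,[uv])[0]; t=((F+u*zc-i["origin"])@u)/(d@u); P=i["origin"]+t*d-F
    y,h=P@v,P[2]; print("y,h",y,h,"angle",np.arctan2(h-.1,.08-y), np.hypot(h-.1,y-.08))
g=cv2.medianBlur(cv2.cvtColor(np.load("pics/w2.npy"),cv2.COLOR_RGB2GRAY),5)
w=r.camera_info("wrist")
for nm,x0,x1,rr in(("tin",340,440,(28,60)),("shaker",215,305,(14,34))):
    c=cv2.HoughCircles(g[120:232,x0:x1],cv2.HOUGH_GRADIENT,1.5,20,param1=60,param2=18,minRadius=rr[0],maxRadius=rr[1])
    if c is not None:
        for k in c[0][:3]: print(nm,k+[x0,120,0])
print(cv2.resize(g[110:240,200:460],(44,22),interpolation=cv2.INTER_AREA).tolist().__str__().replace("], [","\n"))
E
```

```text
y,h 0.11949612512146987 0.2579737266265786 angle 1.8157910369923835 0.1628362435205989
y,h 0.11083182567565439 0.24862339187305785 angle 1.775344352303036 0.15178772706100602
tin [384.25 183.75  29.2 ]
tin [387.25 161.25  47.35]
tin [400.75 209.25  55.75]
shaker [257.75 182.25  23.15]
shaker [259.25 152.25  29.75]
shaker [250.25 207.75  31.4 ]
[[184, 147, 111, 100, 83, 76, 75, 74, 68, 68, 66, 63, 63, 63, 63, 60, 59, 58, 60, 62, 62, 62, 62, 61, 61, 61, 61, 62, 62, 63, 62, 62, 67, 68, 68, 70, 72, 73, 73, 75, 83, 99, 123, 144
136, 113, 111, 115, 128, 131, 120, 118, 106, 73, 74, 76, 78, 78, 78, 79, 79, 79, 79, 89, 100, 102, 102, 103, 103, 103, 102, 103, 106, 107, 106, 109, 160, 169, 172, 174, 174, 170, 163, 156, 154, 151, 153, 154
117, 102, 109, 120, 125, 144, 155, 139, 133, 100, 94, 84, 82, 90, 84, 84, 83, 69, 57, 64, 102, 103, 105, 106, 105, 103, 104, 105, 106, 141, 151, 170, 173, 176, 166, 148, 149, 150, 92, 61, 59, 59, 60, 60
78, 50, 57, 84, 85, 88, 108, 91, 86, 84, 83, 84, 84, 99, 86, 86, 85, 63, 50, 53, 105, 106, 106, 102, 94, 89, 92, 98, 106, 105, 104, 157, 174, 175, 166, 151, 154
[... 2886 characters left out ...]
57, 159, 159, 159, 160, 167, 181, 181, 180, 180, 178, 176, 156, 156, 157, 84, 54, 55, 55, 55, 55, 57, 57
63, 55, 49, 60, 83, 115, 155, 152, 149, 147, 144, 143, 144, 145, 146, 147, 145, 64, 45, 48, 55, 145, 155, 156, 156, 158, 160, 162, 158, 163, 162, 160, 155, 153, 155, 157, 71, 54, 55, 56, 55, 55, 57, 56
11, 15, 34, 58, 84, 116, 154, 153, 150, 148, 147, 148, 148, 145, 143, 145, 147, 63, 20, 15, 8, 82, 156, 159, 157, 157, 158, 155, 155, 159, 156, 154, 153, 151, 152, 146, 60, 55, 55, 55, 55, 54, 55, 55
13, 15, 32, 54, 81, 105, 156, 154, 153, 150, 146, 146, 148, 148, 147, 147, 145, 61, 18, 15, 11, 19, 140, 152, 152, 150, 148, 70, 35, 35, 35, 34, 34, 34, 33, 32, 23, 22, 23, 22, 23, 22, 22, 24]]
```

{"name": "arm_command", "arguments": {
  "moves": [0,0,-4,0,0,3.5,-2,0,0,3.2,-2.4,0,-3,0,0,0,-4,0,0,0,-4,0,0,0,-4,0,0,0,-3.2,0,0,0,0,0,0,0,0,0,0,0],
  "fingers": 0
}}

```text
time: 16.43
ee_pos: [0.6468, 0.0264, 0.299]
eef_rot: [0.101, 0.995, -0.002, -0.003]
ft_force: [-0.1, 0.1, -0.1]
width: 0.0009
grip_force: 0.0
```

{"name": "arm_command", "arguments": {
  "moves": [0,0,2.7,0,0,0,2.7,0,1.5,0,0,0,1.5,0,0,0,1.5,0,0,0,1.5,0,0,0,1.2,0,0,0,0,0,0,0]
}}

```text
time: 17.1
ee_pos: [0.5735, 0.0424, 0.2488]
eef_rot: [0.1, 0.995, 0.001, -0.0]
ft_force: [-0.3, 0.6, 0.5]
width: 0.0006
grip_force: 0.0
```

{"name": "arm_command", "arguments": {
  "moves": [1.5,0,0.2,0,1.5,0,0.3,0,1.6,0,0.6,0,1.5,0,0.7,0,1.4,0,1,0,1.3,0,1.1,0,1.1,0,1.3,0,1,0,1.4,0,0,0,0,0]
}}

```text
time: 17.85
ee_pos: [0.4664, 0.0636, 0.1802]
eef_rot: [0.1, 0.995, -0.0, -0.002]
ft_force: [0.8, -0.8, -1.1]
width: 0.0003
grip_force: 0.0
```

```bash
python3 - <<'E'
from h import *
np.set_printoptions(precision=4,suppress=True,linewidth=250)
u=np.array([-.198,-.98,0]);v=np.array([.98,-.198,0]);F=np.array([.5117,.178,.118])
s=r.read_state();print(s["ee_pos"],s["ft_force"],(s["ee_pos"]-F)@v)
i=r.camera_info("scene")
a=r.camera("scene")[:,:,::-1]; cv2.imwrite("pics/k.png",a)
old=cv2.imread("pics/scene0.png")
# near-end free corner for several lid angles
for d in (100,60,45,30,15,0):
    t=np.radians(d); P=F+u*.24+v*(.08-.164*np.cos(t))+[0,0,.164*np.sin(t)]
    q=proj(i,[P])[0]; x,y=q.astype(int); print(d,q, a[y-4:y+5:2,x-6:x+7:2].mean(2).astype(int).tolist())
E
```

```text
[0.4664 0.0636 0.1802] [ 0.8458 -0.7696 -1.0904] -0.02177381031483575
100 [276.8354 143.921 ] [[151, 158, 157, 110, 106, 76, 57], [150, 151, 153, 155, 158, 138, 101], [150, 149, 151, 150, 153, 156, 162], [150, 147, 147, 151, 148, 153, 154], [149, 151, 151, 152, 151, 152, 153]]
60 [243.998  163.1442] [[3, 28, 82, 88, 114, 162, 155], [87, 96, 94, 100, 81, 111, 163], [95, 94, 89, 95, 96, 73, 91], [95, 90, 94, 95, 90, 90, 83], [93, 94, 94, 97, 99, 93, 92]]
45 [234.0027 174.3413] [[45, 53, 48, 51, 99, 93, 91], [42, 43, 44, 56, 50, 94, 96], [38, 34, 43, 44, 55, 59, 96], [46, 43, 24, 52, 54, 57, 48], [37, 44, 53, 31, 51, 51, 55]]
30 [226.7321 186.2513] [[63, 92, 84, 82, 82, 78, 81], [60, 61, 76, 86, 79, 85, 84], [59, 64, 78, 88, 83, 86, 83], [40, 53, 72, 41, 74, 71, 88], [40, 40, 62, 35, 42, 41, 63]]
15 [222.711  197.8244] [[37, 43, 44, 47, 46, 36, 30], [112, 30, 47, 45, 41, 36, 34], [23, 85, 40, 45, 44, 38, 35], [38, 45, 85, 42, 45, 41, 44], [40, 36, 95, 54, 46, 46, 43]]
0 [222.0958 208.1307] [[21, 30, 40, 52, 76, 42, 51], [16, 33, 43, 33, 88, 74, 94], [37, 9, 40, 43, 38, 39, 40], [38, 25, 28, 39, 37, 51, 48], [37, 33, 34, 29, 35, 50, 50]]
```

{"name": "arm_command", "arguments": {
  "moves": [0.8,0,1.4,0,0.8,0,1.4,0,0.7,0,1.1,0,0.5,0,0.9,0,0,0,0,0]
}}

```text
time: 18.32
ee_pos: [0.441, 0.0689, 0.1337]
eef_rot: [0.1, 0.995, -0.0, -0.001]
ft_force: [0.0, -0.3, -0.9]
width: 0.0006
grip_force: 0.0
```

```bash
python3 - <<'E'
from h import *
np.set_printoptions(precision=4,suppress=True,linewidth=250)
u=np.array([-.198,-.98,0]);v=np.array([.98,-.198,0]);F=np.array([.5117,.178,.118])
s=r.read_state();print(s["ee_pos"],s["ft_force"],(s["ee_pos"]-F)@v)
i=r.camera_info("scene"); a=r.camera("scene"); 
for d in (45,30,20,10,5,0):
    t=np.radians(d); c=[F+u*z+v*(.08-y*np.cos(t))+[0,0,y*np.sin(t)] for z in(.21,) for y in (.02,.06,.1,.13,.155,.175)]
    q=proj(i,c).astype(int); print(d,[a[y,x].tolist() for x,y in q])
E
```

```text
[0.441  0.0689 0.1337] [ 0.0443 -0.3296 -0.8833] -0.047680670515070966
45 [[140, 99, 54], [141, 102, 61], [141, 99, 55], [1, 0, 13], [18, 14, 23], [33, 30, 33]]
30 [[143, 106, 58], [146, 105, 60], [144, 104, 56], [147, 106, 53], [56, 39, 21], [0, 0, 0]]
20 [[141, 101, 56], [142, 105, 60], [144, 105, 59], [84, 64, 35], [59, 44, 30], [58, 38, 15]]
10 [[138, 97, 53], [145, 108, 63], [115, 77, 41], [119, 81, 43], [63, 46, 29], [54, 41, 17]]
5 [[138, 97, 53], [146, 106, 57], [146, 104, 59], [124, 90, 52], [140, 100, 57], [50, 35, 10]]
0 [[137, 101, 56], [141, 103, 51], [142, 102, 53], [124, 90, 49], [77, 52, 25], [31, 20, 1]]
```

{"name": "arm_command", "arguments": {
  "moves": [0.5,0,0.4,0,0.3,0,0.3,0,0,0,0.3,0,0,0,0.2,0,0,0,0,0,0,0,0,0]
}}

```text
time: 18.87
ee_pos: [0.4341, 0.0706, 0.1226]
eef_rot: [0.1, 0.995, 0.0, 0.0]
ft_force: [0.1, -0.0, -0.3]
width: 0.0004
grip_force: 0.0
```

{"name": "arm_command", "arguments": {
  "moves": [0,0,0.2,0,0,0,0,0,0,0,0,0]
}}

```text
time: 19.12
ee_pos: [0.4344, 0.0706, 0.122]
eef_rot: [0.101, 0.995, 0.0, 0.0]
ft_force: [-6.9, -3.0, 19.7]
width: 0.0004
grip_force: 9.7
```

{"name": "arm_command", "arguments": {
  "moves": [0,0,0.2,0,0,0,0,0,0,0,0,0]
}}

```text
time: 19.37
ee_pos: [0.4345, 0.0706, 0.1214]
eef_rot: [0.101, 0.995, 0.001, 0.0]
ft_force: [-16.6, -5.1, 39.8]
width: 0.0008
grip_force: 20.1
```

{"name": "arm_command", "arguments": {
  "moves": [0,0,-0.4,0,0,0,-1,0,0,0,-3,0,0,0,-4,0,0,0,-4,0,3,0,0,0,3,0,0,0,0,0,0,0,0,0,0,0]
}}

```text
time: 20.12
ee_pos: [0.3747, 0.0829, 0.2432]
eef_rot: [0.1, 0.995, 0.001, 0.001]
ft_force: [-0.0, -0.1, -0.1]
width: 0.0001
grip_force: 0.0
```

```bash
python3 - <<'E'
from h import *
np.set_printoptions(precision=4,suppress=True,linewidth=250)
u=np.array([-.198,-.98,0]);v=np.array([.98,-.198,0]);F=np.array([.5117,.178,.122])
s=r.read_state();print(s["ee_pos"],s["ft_force"])
for n in("scene","side"):
    i=r.camera_info(n); a=r.camera(n)
    c=[F+u*.225+v*y for y in (.05,0,-.04,-.06,-.07,-.078,-.082,-.086,-.09,-.1)]
    q=proj(i,c).round().astype(int); print(n,[(x,y,a[y,x].tolist()) for x,y in q])
    # near-end edge profile (carton z) at y=0
    q=proj(i,[F+u*z-v*.05 for z in (.2,.22,.23,.236,.242,.25)]).round().astype(int); print([a[y,x].tolist() for x,y in q])
E
```

```text
[0.3747 0.0829 0.2432] [-0.0285 -0.1396 -0.1426]
scene [(np.int64(257), np.int64(187), [141, 100, 55]), (np.int64(244), np.int64(193), [140, 100, 49]), (np.int64(232), np.int64(198), [150, 111, 60]), (np.int64(227), np.int64(201), [143, 105, 57]), (np.int64(224), np.int64(202), [145, 105, 56]), (np.int64(221), np.int64(203), [136, 97, 54]), (np.int64(220), np.int64(204), [46, 32, 6]), (np.int64(219), np.int64(204), [49, 37, 22]), (np.int64(218), np.int64(205), [55, 39, 19]), (np.int64(215), np.int64(206), [41, 26, 2])]
[[149, 108, 62], [150, 106, 60], [145, 104, 55], [151, 112, 68], [132, 96, 58], [68, 49, 14]]
side [(np.int64(258), np.int64(199), [186, 132, 82]), (np.int64(245), np.int64(200), [185, 132, 82]), (np.int64(234), np.int64(200), [191, 136, 84]), (np.int64(228), np.int64(201), [192, 135, 85]), (np.int64(226), np.int64(201), [191, 136, 85]), (np.int64(223), np.int64(201), [173, 128, 82]), (np.int64(222), np.int64(201), [96, 77, 60]), (np.int64(221), np.int64(201), [114, 100, 85]), (np.int64(220), np.int64(201), [136, 122, 108]), (np.int64(217), np.int64(201), [133, 120, 104])]
[[188, 133, 83], [196, 139, 86], [192, 136, 86], [160, 114, 73], [114, 85, 59], [118, 88, 59]]
```

```bash
python3 -c "
from bench import r
print(r.close_job())"
```

```text
the job is handed in; nothing more can be done
None
```

I toppled the carton onto its back on the board, stood the tin and the salt shaker upright in their compartments and pushed the lid shut. I handed the job in at about 20 s; no verdict came back, and the placements and shut lid were checked only from camera measurements and contact force.

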